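# Load an interface box through the sprung gate of a test dock

### The arm

A 7-joint arm with a two-finger parallel gripper is mounted at the origin on a cart in front of the work surface, level with it; the furniture and walls round the work are solid. World frame = base frame: x ahead of the robot, y to its left, z up, the work surface at z = 0. Lengths are in mm, angles in rad, forces in N, time in s.
With the tool pointing down it reaches from about 400 to 875 mm from the base axis. Payload 4.4 kg.
Tool frame: the origin (TCP) lies midway between the tips of the shut fingers; the grasp point (between the pads) lies 19 mm behind it; z points along the fingers, y is the direction in which the jaws open and shut (so a half turn about z gives the same grasp; the last joint's range is limited). The gripper opens to 85 mm and grips with 20 to 120 N. Pads are 22 mm wide; open, the fingers measure 114 mm over their backs; the gripper's body (76 mm by 85 mm) begins 54 mm behind the grasp point. The pads swing forward as they close: fully open they stand 13 mm farther back than shut.
Start: joints at [-1.2, 0.628, 0.038, 1.517, -0.027, 0.996, -0.02], TCP at [274.956, 588.996, 231.313] pointing down, gripper open.
Joint ranges: [-3.06, 3.06], [-0.37, 2.12], [-1.25, 1.32], [0.18, 2.47], [-1.1, 4.24], [0.23, 1.98], [-2.94, 2.94]. Speed limits (rad/s): [2.57, 2.57, 3.14, 3.14, 3.14, 3.14, 3.14].

### API

Orientations are given as [roll, pitch, yaw] about the fixed x, y, z axes, in that order (R = Rz(yaw) Ry(pitch) Rx(roll)).
In Python, from cell import ctrl, vision gives the robot as it stands.
- The arm moves only by the tool play_rows, never from a script. Its arguments are lists of equal length, an entry for each row: "slide": the shift along the tool's x, y, z in mm, a list of three; "turn": the turn about the tool's z in rad; "fingers": the opening, from 0 (shut) to 1 (fully open). A call has 1 to 5 rows; each row is the pose to reach, as a shift and turn from the pose measured when the call began, along the tool's axes at that moment; what a row does not reach only later rows make up. A row lasts 1/8 s, in which the tool goes at most 62.5 mm and 10.7 degrees, less where a joint would pass 70% of its speed; a pose out of reach is approached as far as the arm can. A call with a gripper value outside its range is refused whole. The fingers move at their own pace and stop on an object; the grip force is fixed at half the most. Time passes only in rows, so rows that repeat a pose let the fingers close. It gives the time, the measured TCP pose, the force and the opening at its end, in the units of the state.
- ctrl.read_state(): the state, without advancing time (a new reading comes with each control period).
- vision.get_image(name): name is "side" or "top"; returns (picture, depth): 384x512x3 uint8, blue, green, red; 384x512 float32, mm along the optical axis (not along the pixel's ray), 0 where there is no reading.
- vision.camera_params(name): a dict with "fx", "fy", "cx", "cy" (pixels), "dist_coeffs" ([k1, k2, p1, p2, k3] as OpenCV has them; the pictures are not rectified), "position" and "rotation" of the camera in the world. Camera axes: x right, y up, looking along -z (the intrinsics and any distortion apply to the point x, -y, -z); pixel columns grow to the right and rows downward; lengths in mm; the calibration is good to about 2 mm. A picture is of the moment at which its call begins. camera_params takes no time and is no camera call.
- ctrl.finish_job(): hands the job in, once; it reports no verdict.
The state is a dict: "clock": time; "qpos": joint angles; "qd": joint speeds; "tau": joint torques, N m; "eef_pos": TCP position; "tool_rot": TCP orientation; "force": force on the tool from outside, world axes, zero at the start; "torque": the same for the moment, N m; "width": finger opening in mm.
Only numpy, scipy, OpenCV 4.12 (cv2) and the standard library are available. Lean on these libraries where they do the work, as an engineer would, in place of code of your own. Each camera call takes 0.05 s, during which the arm holds its last target.

### The job

Load the white interface box into the test dock: set it on the dock's entry plate with its two-socket side leading and push it along the lane, through the two sprung gate flaps and against the sprung contact block, until the flaps swing shut behind it and keep it pressed on the contacts when you let go. Feel your way in and do not ram the contact block onto its end stop; leave the other things on the bench as they stand.

Things in the scene. Friction and masses are not known exactly. Their poses are not given: they have to be found in the camera images.
- unit: White plastic interface box, 67 (x) x 93 (y) x 27 (z) mm, about 0.16 kg. Origin: centre of its underside; z up; -x points out of the long side that has two black sockets and must lead into the dock. Starts flat on the bench left of the dock, socket side turned away from the robot within about 50 degrees. Grasp it across the 67 mm.
- unit_sockets (a point): Middle of the box's socket side: 33 mm from the box's origin in -x, 10 mm above its underside.
- dock: Aluminium test dock fixed on the bench. Origin: bench level, mid-lane, on the hinge line of the gate flaps. +x along the lane, inwards (away from the robot within 15 degrees), y to the left, z up. Base plate x = -112 to 150 mm, 150 mm wide; lane floor (black sheet) 12 mm above the bench. No part is more than 52 mm above the bench; the lane is open on top, in its middle.
- dock_entry (a point): Place on the entry plate for the box's origin: dock x = -62 mm, y = 0, on the lane floor, socket side towards +x; clear of the flaps. The plate is open at the sides up to x = -50 mm; then come flared guides, 17 mm high, from 122 mm apart at x = -52 to 99 mm apart at x = -16 mm.
- gate_left (a joint): Left (+y) gate flap: steel, 42 mm long, 14 to 29 mm above the bench, on an upright sprung hinge at dock x = 0, y = 57.5 mm. 0 rad = shut, leaning inwards 48 degrees from the lane axis, free edge at x = 28, y = 26 mm (47 mm gap between the flaps: a finger passes). Grows to about 0.65 as the box folds it aside; springs back to 0 when the box's rear has passed its edge.
- gate_right (a joint): Right (-y) gate flap, the mirror image; 0 rad = shut, grows as it is folded aside. The two flaps together resist the entering box with up to some 8 N, and swing inwards only, so that they hold the box once they have shut behind it.
- dock_home (a point): Where the box's origin stands when it is locked in: dock x = 64 mm, on the lane floor. To get there it is pushed about 13 mm farther (rear side at x = 44 mm), where both flaps drop behind it; about 3 mm beyond that the contact block is at its end stop. From x = 50 mm on side cheeks 99 mm apart guide it, with strips over its edges: it goes in only from the front.
- contacts: Black contact block, 86 mm wide, on sprung guide rods. Origin: middle of its front face, 26 mm above the bench; free, it stands at dock x = 92.6 mm. The box pushes it inwards: 3 N at first, 8 N at 17 mm, 9 N at 20 mm of travel, where there is a hard end stop. When the box is locked in, some 4 mm of travel and 4 N remain. More than 13 N damages the contacts.
- board_stack: Open black-framed stack of green circuit boards, 106 x 106 x 118 mm, on the bench beyond the box. Origin: centre of its underside. To be left alone.
- flux_bottle: Small dropper bottle, 34 mm across, 96 mm high, left of the dock. Origin: centre of its underside. To be left standing.
- solder_reel: Reel of solder wire with blue flanges, 56 mm across, 36 mm high, standing flat near the front edge. Origin: centre of its underside. To be left alone.
- label_tape: Roll of white tape, 52 mm across, 18 mm high, lying flat beyond the box. Origin: centre of its underside. To be left alone.
Not all that is in view belongs to the job. What is shaped like the unit but orange or turquoise is not meant.

How it is judged:
By the outcome, as a careful person would: the job done as asked, in the order asked, and still so for the second after the job is handed in, with the robot touching nothing.
It also fails if it takes over 67 s, if anything falls off the work surface, if the arm or the gripper's body presses on something with over 40 N, if the wrist force passes 120 N, or if a joint passes its speed limit or range.

## Working session

There is one attempt and no reset: what is moved stays moved. The work goes in short steps, Python scripts to look and compute and a tool call to move; the robot and the scene stay as the last step left them, time stands still between calls to the robot, and variables do not carry over. Pictures are saved under pics/ and viewed, and the job is handed in when it is done.

Besides the shell and the picture viewer there is one more tool, called as a command line: name --pt "numbers of a row" for each row, then --argument value for the rest. play_rows: Moves the arm, as the interface text tells. Its arguments: {"type":"object","properties":{"slide":{"type":"array"},"turn":{"type":"array"},"fingers":{"type":"array"}},"required":["slide","turn","fingers"]}

```bash
ls; mkdir -p pics; python3 - <<'E'
from cell import ctrl, vision
import cv2,numpy as np
s=ctrl.read_state();print(s)
for n in("side","top"):
    p,d=vision.get_image(n);cv2.imwrite(f"pics/{n}0.png",p);np.save(f"pics/{n}0.npy",d)
    print(vision.camera_params(n))
E
```

```text
pics
{'clock': 0.0, 'qpos': array([-1.1997838 ,  0.62932064,  0.03842453,  1.51835638, -0.02700801,
        0.99627488, -0.02001934]), 'qd': array([-2.49091531e-04, -1.24439053e-03,  1.69428244e-03, -1.11980292e-03,
        3.71767038e-04,  8.64915128e-05,  5.00229784e-04]), 'tau': array([-8.42921290e-04, -5.63390493e+01,  1.22594923e+00, -1.93448353e+01,
        1.10117916e-02,  1.05628849e-02, -8.98857735e-07]), 'eef_pos': array([274.68922131, 588.43473401, 230.40898503]), 'tool_rot': array([-3.13975071e+00,  5.69470904e-06,  2.70477079e+00]), 'force': array([0.07258494, 0.06302574, 0.69901125]), 'torque': array([-0.04978002, -0.04449331,  0.03426019]), 'width': 85.35942940505215}
{'fx': 471.19869550002664, 'fy': 471.19869550002664, 'cx': 254.86575614065507, 'cy': 188.18645138864892, 'dist_coeffs': array([0.00289837, 0.        , 0.        , 0.        , 0.        ]), 'position': array([ 382.6467043 , -986.02704564,  581.50379169]), 'rotation': array([ 1.11671862, -0.00709843, -0.1085824 ])}
{'fx': 363.278322617229, 'fy': 363.278322617229, 'cx': 255.15449448117246, 'cy': 196.71316314250862, 'dist_coeffs': array([-0.04856405,  0.        ,  0.        ,  0.        ,  0.        ]), 'position': array([ 354.33829373,   78.82709355, 1053.70528168]), 'rotation': array([ 0.16877407,  0.01987079, -1.5707334 ])}
```

View pics/top0.png

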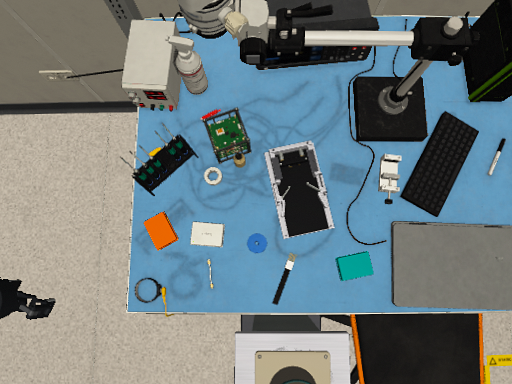

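View pics/side0.png

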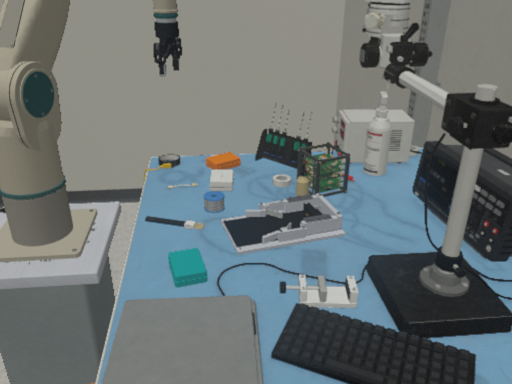

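```bash
cat > h.py <<'E'
from cell import ctrl, vision
import cv2,numpy as np
from scipy.spatial.transform import Rotation as Ro
class Cam:
    def __init__(s,n):
        p=vision.camera_params(n);s.K=np.array([[p['fx'],0,p['cx']],[0,p['fy'],p['cy']],[0,0,1.]]);s.d=np.array(p['dist_coeffs'])
        s.R=Ro.from_euler('xyz',p['rotation']).as_matrix();s.t=np.array(p['position'])
    def proj(s,P):
        q=(np.atleast_2d(P)-s.t)@s.R; q=q*[1,-1,-1]
        return cv2.projectPoints(q.astype(float),np.zeros(3),np.zeros(3),s.K,s.d)[0][:,0]
    def plane(s,px,z):
        u=cv2.undistortPoints(np.array(px,float).reshape(-1,1,2),s.K,s.d)[:,0]
        r=np.c_[u[:,0],-u[:,1],-np.ones(len(u))]@s.R.T
        return s.t+r*((z-s.t[2])/r[:,2])[:,None]
    def depth(s,px,D):
        px=np.array(px,float).reshape(-1,2)
        u=cv2.undistortPoints(px.reshape(-1,1,2),s.K,s.d)[:,0]
        z=D[px[:,1].round().astype(int),px[:,0].round().astype(int)]
        return s.t+(np.c_[u[:,0],-u[:,1],-np.ones(len(u))]*z[:,None])@s.R.T
def crop(src,x0,y0,x1,y1,k,out):
    im=cv2.imread(src) if isinstance(src,str) else src
    c=cv2.resize(im[y0:y1,x0:x1],None,fx=k,fy=k,interpolation=cv2.INTER_CUBIC)
    for i in range(x0,x1,10): cv2.putText(c,str(i),((i-x0)*k,8),0,.3,(0,0,255),1);cv2.line(c,((i-x0)*k,10),((i-x0)*k,14),(0,0,255),1)
    for i in range(y0,y1,10): cv2.putText(c,str(i),(0,(i-y0)*k+4),0,.3,(0,0,255),1)
    cv2.imwrite(out,c)
E
python3 - <<'E'
from h import *
crop('pics/top0.png',180,210,240,255,12,'pics/c1.png')
crop('pics/top0.png',255,130,345,245,5,'pics/c2.png')
crop('pics/side0.png',195,155,355,255,5,'pics/c3.png')
c=Cam('top');print(c.proj([[0,0,0],[275,589,231]]))
E
```

```text
[[291.67798471 389.35697842]
 [ 37.86116016 292.67717388]]
```

View pics/c1.png

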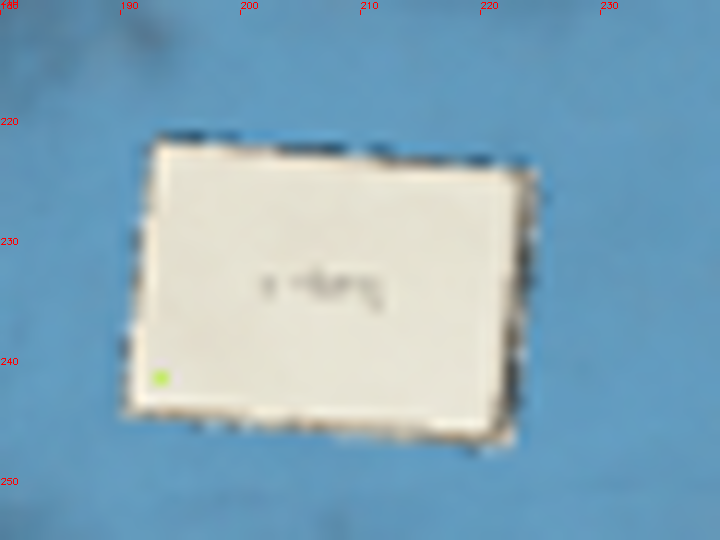

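View pics/c2.png

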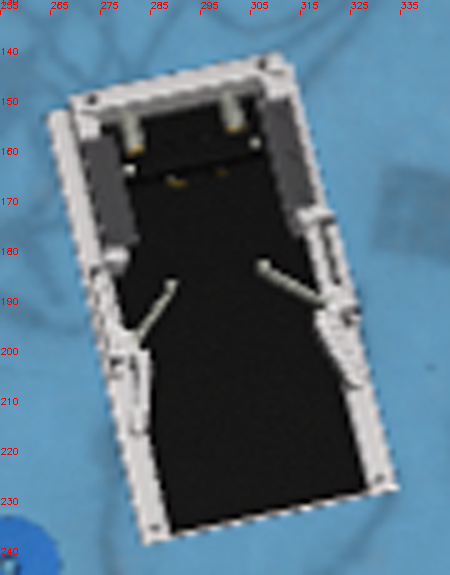

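View pics/c3.png

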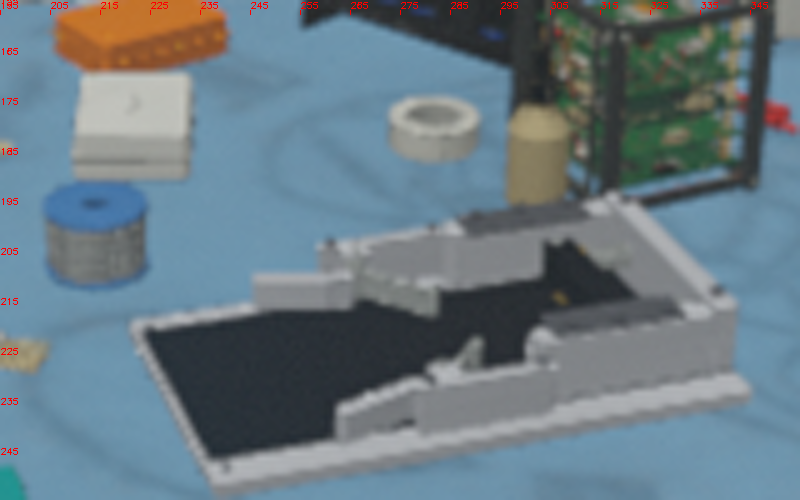

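```bash
python3 - <<'E'
from h import *
c=Cam('top');D=np.load('pics/top0.npy')
for z in(0,):pass
b=c.plane([[192.7,221.7],[223.3,224.2],[220.8,246.2],[190.7,244.2]],27);print(b.round(1));print('box edges',[np.linalg.norm(b[i]-b[i-1]).round(1) for i in range(4)],b.mean(0).round(1))
print('ang',[np.degrees(np.arctan2(*(b[i]-b[j])[[1,0]])).round(1) for i,j in((0,1),(3,2),(0,3),(1,2))])
v,u=np.mgrid[205:260,180:240];px=np.c_[u.ravel(),v.ravel()]
P=c.depth(px,D);m=(P[:,2]>20)&(P[:,2]<35);print('depth',m.sum(),np.median(P[m],0).round(1),cv2.minAreaRect(P[m][:,:2].astype(np.float32)), np.median(P[~m][:,2]))
d=c.plane([[284.4,239],[334.6,227.6],[265,153]],12);print(d.round(1),np.linalg.norm(d[0]-d[1]),np.linalg.norm(d[0]-d[2]))
print(np.degrees(np.arctan2(*(d[2]-d[0])[[1,0]])),np.degrees(np.arctan2(*(d[0]-d[1])[[1,0]])))
f=c.plane([[256.5,243.5],[289,187],[307.5,183]],29);print('flap edges',f.round(1))
h=c.plane([[281,200],[323,191]],29);print('hinge~',h.round(1))
E
```

```text
[[457.7 277.2  27. ]
 [450.5 189.7  27. ]
 [388.5 195.8  27. ]
 [394.  281.1  27. ]]
box edges [np.float64(63.8), np.float64(87.8), np.float64(62.3), np.float64(85.5)] [422.7 236.   27. ]
ang [np.float64(85.3), np.float64(86.3), np.float64(-3.5), np.float64(-5.7)]
depth 718 [422.8 235.6  27.1] ((424.193603515625, 236.55735778808594), (90.80870819091797, 64.02206420898438), 85.3458023071289) 0.08514182264877945
[[ 409.3   16.1   12. ]
 [ 441.4 -128.    12. ]
 [ 663.5   70.3   12. ]] 147.63586923549784 259.92225708356847
12.02597826780838 102.5641115709404
flap edges [[396.   95.4  29. ]
 [556.9   2.   29. ]
 [568.5 -51.3  29. ]]
hinge~ [[519.2  25.4  29. ]
 [544.9 -95.1  29. ]]
```

```bash
cat >> h.py <<'E'
def T2(o,a,P):
    a=np.radians(a);P=np.atleast_2d(P).astype(float);R=np.array([[np.cos(a),-np.sin(a)],[np.sin(a),np.cos(a)]])
    return np.c_[P[:,:2]@R.T+np.array(o),P[:,2]]
def ov(im,cam,segs,k,x0,y0,col=(0,0,255)):
    for s in segs:
        q=((cam.proj(s)+.5-[x0,y0])*k*8).round().astype(np.int32)
        cv2.polylines(im,[q.reshape(-1,1,2)],False,col,1,cv2.LINE_AA,3)
def dseg(o,a):
    L=[[[-112,-75,12],[-112,75,12],[150,75,12],[150,-75,12],[-112,-75,12]],[[0,57.5,29],[28,26,29]],[[0,-57.5,29],[28,-26,29]],[[-52,61,29],[-16,49.5,29]],[[-52,-61,29],[-16,-49.5,29]],[[92.6,-43,26],[92.6,43,26]],
    ]
    return [T2(o,a,l) for l in L]
def bseg(o,a,z=0):
    r=[[-33.5,-46.5],[33.5,-46.5],[33.5,46.5],[-33.5,46.5],[-33.5,-46.5]]
    return [T2(o,a,[p+[h] for p in r]) for h in(z,z+27)]
E
cat > o.py <<'E'
from h import *
O=(535,-31.4);A=12.4;B=(423.5,236);BA=175.3
for n,(x0,y0,x1,y1,k) in dict(top=(180,135,345,250,4),side=(195,155,355,255,5)).items():
    im=cv2.imread(f'pics/{n}0.png')[y0:y1,x0:x1];im=cv2.resize(im,None,fx=k,fy=k,interpolation=cv2.INTER_CUBIC)
    c=Cam(n);ov(im,c,dseg(O,A),k,x0,y0);ov(im,c,bseg(B,BA),k,x0,y0,(0,160,0));cv2.imwrite(f'pics/ov_{n}.png',im)
E
python3 o.py
```

```text
(no output)
```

View pics/ov_top.png

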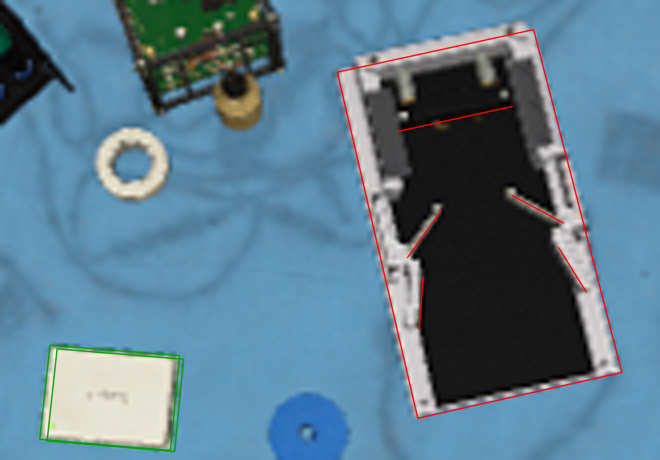

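View pics/ov_side.png

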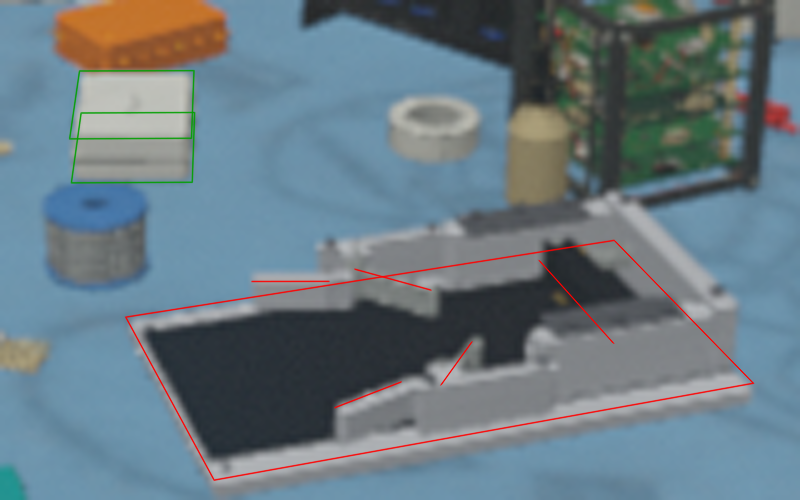

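```bash
cat > go.py <<'E'
import sys,numpy as np
from h import *
def go(t,toolydeg):
    s=ctrl.read_state();R=Ro.from_euler('xyz',s['tool_rot']).as_matrix()
    d=R.T@(np.array(t)-s['eef_pos']);cur=np.degrees(np.arctan2(R[1,1],R[0,1]))
    tr=-((toolydeg-cur+180)%360-180)
    print('clk',s['clock'],'pos',s['eef_pos'].round(1),'ydir',cur.round(1),'F',s['force'].round(2),'w',s['width'].round(1))
    print('slide',d.round(1),'turn',np.radians(tr).round(3), 'tilt',(R[:,2]).round(3))
O=np.array((535,-31.4));A=12.4
def dk(x,y,z): return T2(O,A,[[x,y,z]])[0]
def where():
    s=ctrl.read_state();a=np.radians(A);R=np.array([[np.cos(a),-np.sin(a)],[np.sin(a),np.cos(a)]])
    p=(s['eef_pos'][:2]-O)@R;f=s['force'][:2]@R
    print('dock tcp',p.round(1),s['eef_pos'][2].round(1),'F lane',f.round(2),s['force'][2].round(2),'clk',s['clock'])
E
python3 -c "
from go import *
go((423.5,236,100),-4.7)"
```

```text
Traceback (most recent call last):
  File "go.py", line 7, in go
    print('clk',s['clock'],'pos',s['eef_pos'].round(1),'ydir',cur.round(1),'F',s['force'].round(2),'w',s['width'].round(1))
                                                                                                       ^^^^^^^^^^^^^^^^
AttributeError: 'float' object has no attribute 'round'
```

play_rows --pt "-40 -36 20" --pt "-80 -72 40" --pt "-120 -108 60" --pt "-160 -144 75" --pt "-200 -180 90" --turn '[0.17,0.34,0.51,0.68,0.85]' --fingers '[1,1,1,1,1]'

```text
clock: 0.72
eef_pos: [380.1, 339.0, 140.2]
tool_rot: [-3.141, 0.002, 1.85]
force: [1.4, -0.3, -0.0]
width: 85.4
```

```bash
python3 -c "
from go import *
go((423.5,236,80),-4.7)"
```

```text
Traceback (most recent call last):
  File "go.py", line 7, in go
    print('clk',s['clock'],'pos',s['eef_pos'].round(1),'ydir',cur.round(1),'F',s['force'].round(2),'w',s['width'].round(1))
                                                                                                       ^^^^^^^^^^^^^^^^
AttributeError: 'float' object has no attribute 'round'
```

```bash
sed -i "s/s\['width'\].round(1)/round(float(s['width']),1)/" go.py; python3 -c "
from go import *
go((423.5,236,80),-4.7)"
```

```text
clk 0.725 pos [380.1 339.  140.2] ydir 16.0 F [ 1.45 -0.31 -0.01] w 85.4
slide [-110.8   13.4   60.4] turn 0.361 tilt [-0.001 -0.002 -1.   ]
```

play_rows --pt "-37 4.5 20" --pt "-74 9 40" --pt "-111 13.5 60" --pt "-111 13.5 60" --pt "-111 13.5 60" --turn '[0.18,0.36,0.36,0.36,0.36]' --fingers '[1,1,1,1,1]'

```text
clock: 1.35
eef_pos: [423.5, 236.3, 80.3]
tool_rot: [-3.141, 0.001, 1.49]
force: [-0.3, 0.1, 1.5]
width: 85.5
```

```bash
python3 - <<'E'
from go import *
go((423.5,236,-3),-4.7)
p,d=vision.get_image('side');cv2.imwrite('pics/s1.png',p)
q,d=vision.get_image('top');cv2.imwrite('pics/t1.png',q)
a=cv2.resize(p[100:220,180:320],None,fx=4,fy=4);b=cv2.resize(q[180:300,160:240],None,fx=4,fy=4)
cv2.imwrite('pics/c4.png',np.hstack([a[:,:440],b]))
E
```

```text
clk 1.35 pos [423.5 236.3  80.3] ydir -4.6 F [-0.35  0.09  1.46] w 85.5
slide [-0.2  0.1 83.3] turn 0.001 tilt [-0.001 -0.001 -1.   ]
```

View pics/c4.png

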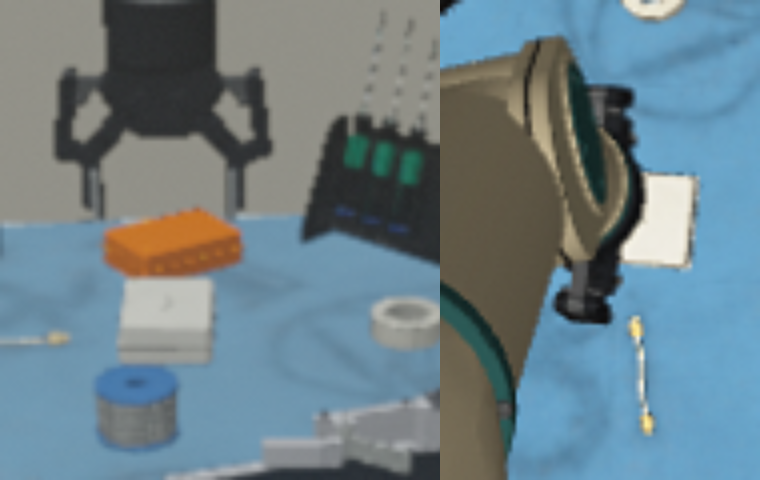

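play_rows --pt "0 0 25" --pt "0 0 50" --pt "0 0 70" --pt "0 0 80" --pt "0 0 82.5" --turn '[0,0,0,0,0]' --fingers '[1,1,1,1,1]'

```text
clock: 2.08
eef_pos: [422.8, 238.6, -2.2]
tool_rot: [-3.141, 0.0, 1.494]
force: [0.1, 0.7, 0.3]
width: 85.3
```

play_rows --pt "0 0 0.8" --pt "0 0 0.8" --pt "0 0 0.8" --pt "0 0 0.8" --pt "0 0 0.8" --turn '[0,0,0,0,0]' --fingers '[0.75,0.6,0.5,0.4,0.3]'

```text
clock: 2.7
eef_pos: [422.7, 239.7, -2.5]
tool_rot: [-3.141, -0.001, 1.495]
force: [-2.2, 3.5, 5.4]
width: 64.7
```

```bash
python3 - <<'E'
from go import *
go((423.5,236,-3),-4.7);print(ctrl.read_state()['qpos'].round(3))
p,d=vision.get_image('side');cv2.imwrite('pics/s2.png',p)
q,d=vision.get_image('top');cv2.imwrite('pics/t2.png',q)
a=cv2.resize(p[100:220,180:320],None,fx=4,fy=4);b=cv2.resize(q[180:300,160:240],None,fx=4,fy=4)
cv2.imwrite('pics/c5.png',np.hstack([a[:,:440],b]))
E
```

```text
clk 2.7 pos [422.7 239.7  -2.5] ydir -4.3 F [-2.2   3.47  5.43] w 64.7
slide [-3.6  1.1  0.4] turn 0.006 tilt [-0.001  0.001 -1.   ]
[-0.681  0.821  0.162  2.123 -0.538  0.236 -0.12 ]
```

View pics/c5.png

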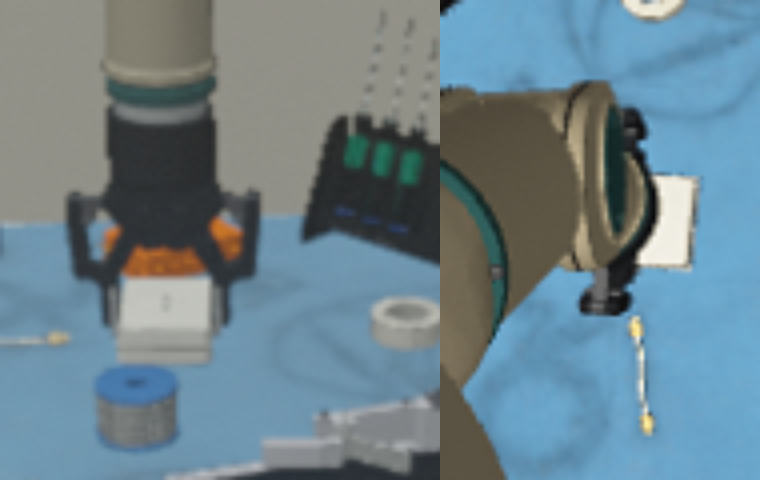

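play_rows --pt "0 0 -10" --pt "0 0 -30" --pt "0 0 -55" --pt "0 0 -80" --pt "0 0 -80" --turn '[0,0,0,0,0]' --fingers '[0.3,0.3,0.3,0.3,0.3]'

```text
clock: 3.42
eef_pos: [423.9, 239.7, 79.1]
tool_rot: [3.139, -0.003, 1.495]
force: [-0.1, -0.5, -1.7]
width: 64.9
```

```bash
python3 - <<'E'
from go import *
go(dk(-62,3.6,80),12.4);print(ctrl.read_state()['qpos'].round(3))
p,d=vision.get_image('side');cv2.imwrite('pics/s3.png',p)
crop(p,170,80,300,220,4,'pics/c6.png')
E
```

```text
clk 3.425 pos [423.9 239.7  79.1] ydir -4.4 F [-0.06 -0.48 -1.75] w 64.9
slide [-276.3   71.    -1.5] turn -0.293 tilt [ 0.003  0.002 -1.   ]
[-0.778  0.673  0.307  2.103 -0.474  0.427 -0.175]
```

View pics/c6.png

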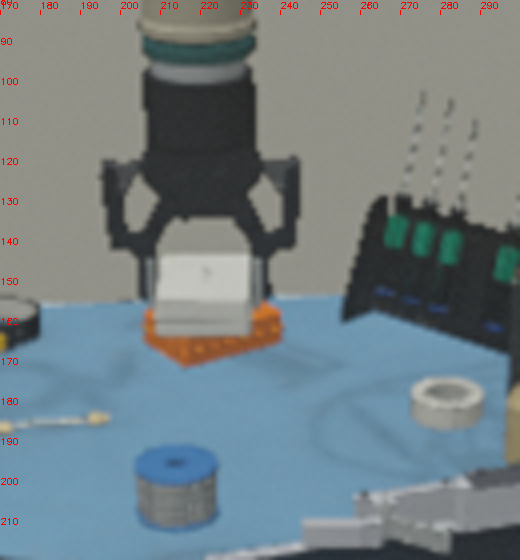

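play_rows --pt "-30 7 -3" --pt "-70 18 -5" --pt "-115 30 -5" --pt "-160 41 -5" --pt "-200 51 -5" --turn '[-0.05,-0.1,-0.15,-0.2,-0.25]' --fingers '[0.3,0.3,0.3,0.3,0.3]'

```text
clock: 4.1
eef_pos: [458.2, 34.2, 81.8]
tool_rot: [-3.141, -0.001, 1.745]
force: [-0.1, 0.1, -1.8]
width: 64.5
```

```bash
python3 - <<'E'
from go import *
go(dk(-60,3.6,70),12.4);print(ctrl.read_state()['qpos'].round(3))
E
```

```text
clk 4.1 pos [458.2  34.2  81.8] ydir 10.0 F [-0.08  0.09 -1.84] w 64.5
slide [-76.9   4.2  11.7] turn -0.042 tilt [-0.001  0.001 -1.   ]
[-0.253  0.632  0.172  2.167 -0.292  0.364  0.335]
```

play_rows --pt "-25 1.5 4" --pt "-52 3 8" --pt "-77 4.2 12" --pt "-77 4.2 12" --pt "-77 4.2 12" --turn '[-0.02,-0.042,-0.042,-0.042,-0.042]' --fingers '[0.3,0.3,0.3,0.3,0.3]'

```text
clock: 4.72
eef_pos: [474.8, -40.2, 69.1]
tool_rot: [-3.139, -0.003, 1.788]
force: [0.2, -0.4, -2.1]
width: 64.7
```

```bash
python3 - <<'E'
from go import *
go(dk(-60,3.6,9.5),12.4);print(ctrl.read_state()['qpos'].round(3));where()
p,d=vision.get_image('side');cv2.imwrite('pics/s4.png',p)
q,d=vision.get_image('top');cv2.imwrite('pics/t4.png',q);np.save('pics/t4.npy',d)
crop(p,180,130,360,260,4,'pics/c7.png')
crop(q,250,130,350,260,4,'pics/c8.png')
E
```

```text
clk 4.725 pos [474.8 -40.2  69.1] ydir 12.4 F [ 0.17 -0.45 -2.12] w 64.7
slide [-0.9  0.8 59.5] turn 0.0 tilt [-0.003  0.002 -1.   ]
[-0.064  0.668  0.134  2.126 -0.241  0.364  0.484]
dock tcp [-60.7   4.4] 69.1 F lane [ 0.07 -0.47] -2.12 clk 4.725
```

View pics/c7.png

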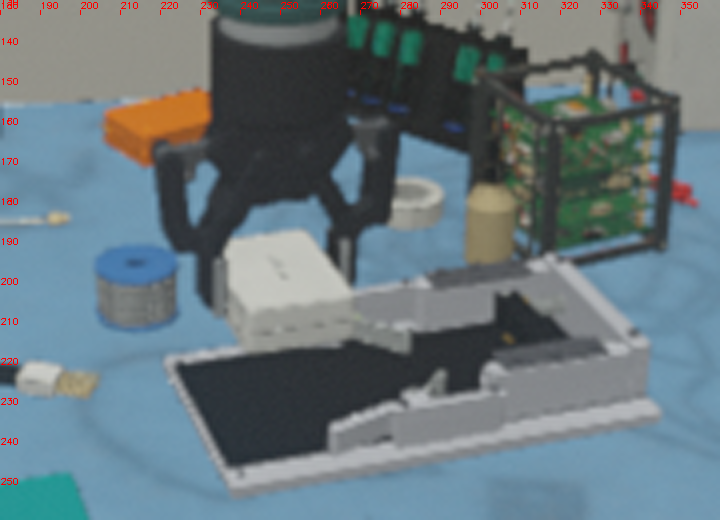

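View pics/c8.png

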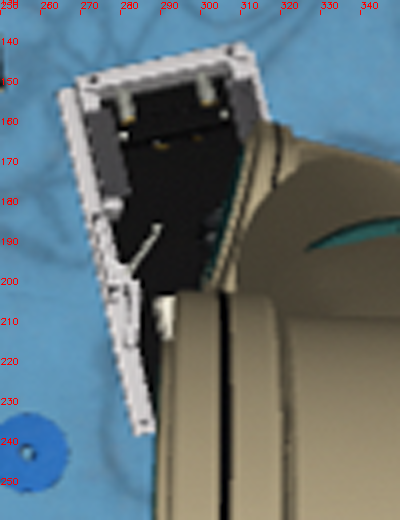

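```bash
python3 - <<'E'
from go import *
c=Cam('side');im=cv2.imread('pics/s4.png');x0,y0,k=220,180,10
o=cv2.resize(im[y0:y0+45,x0:x0+55],None,fx=k,fy=k,interpolation=cv2.INTER_CUBIC)
s=ctrl.read_state()
ov(o,c,bseg(T2(O,A,[[-60.7,0.8,0]])[0,:2],192.4,71.6),k,x0,y0)
cv2.imwrite('pics/c9.png',o)
E
```

```text
(no output)
```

View pics/c9.png

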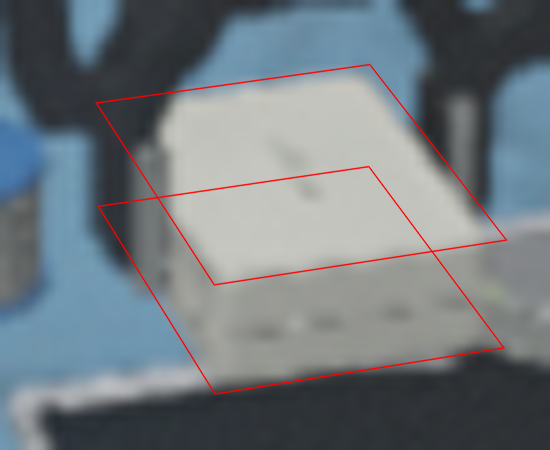

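play_rows --pt "-0.9 0.8 15" --pt "-1.8 1.5 32" --pt "-1.8 1.5 46" --pt "-1.8 1.5 53" --pt "-1.8 1.5 56" --turn '[0,0,0,0,0]' --fingers '[0.3,0.3,0.3,0.3,0.3]'

```text
clock: 5.45
eef_pos: [476.6, -40.8, 12.8]
tool_rot: [-3.139, -0.003, 1.789]
force: [0.5, -0.3, -1.1]
width: 64.7
```

```bash
python3 - <<'E'
from go import *
go(dk(-59,2.6,9.5),12.4);print(ctrl.read_state()['qpos'].round(3));where()
E
```

```text
clk 5.45 pos [476.6 -40.8  12.8] ydir 12.5 F [ 0.54 -0.34 -1.11] w 64.7
slide [-0.7  0.1  3.3] turn 0.002 tilt [-0.003  0.002 -1.   ]
[-0.037  0.781  0.097  2.138 -0.302  0.238  0.545]
dock tcp [-59.1   3.3] 12.8 F lane [ 0.46 -0.45] -1.11 clk 5.45
```

play_rows --pt "-0.5 1 1" --pt "-0.7 2 2" --pt "-0.7 2 3" --pt "-0.7 2 3.6" --pt "-0.7 2 3.6" --turn '[0,0,0,0,0]' --fingers '[0.3,0.3,0.3,0.3,0.3]'

```text
clock: 6.08
eef_pos: [478.9, -41.1, 9.5]
tool_rot: [-3.14, -0.003, 1.789]
force: [-1.0, 1.0, 2.2]
width: 64.6
```

```bash
python3 - <<'E'
from go import *
go(dk(-59,2.6,9.5),12.4);print(ctrl.read_state()['qpos'].round(3));where()
p,d=vision.get_image('side');cv2.imwrite('pics/s5.png',p)
crop(p,200,150,350,260,5,'pics/c10.png')
E
```

```text
clk 6.075 pos [478.9 -41.1   9.5] ydir 12.5 F [-0.95  0.98  2.2 ] w 64.6
slide [ 0.  -2.2  0. ] turn 0.002 tilt [-0.002  0.002 -1.   ]
[-0.043  0.79   0.106  2.133 -0.335  0.237  0.578]
dock tcp [-56.8   2.6] 9.5 F lane [-0.72  1.16] 2.2 clk 6.075
```

View pics/c10.png

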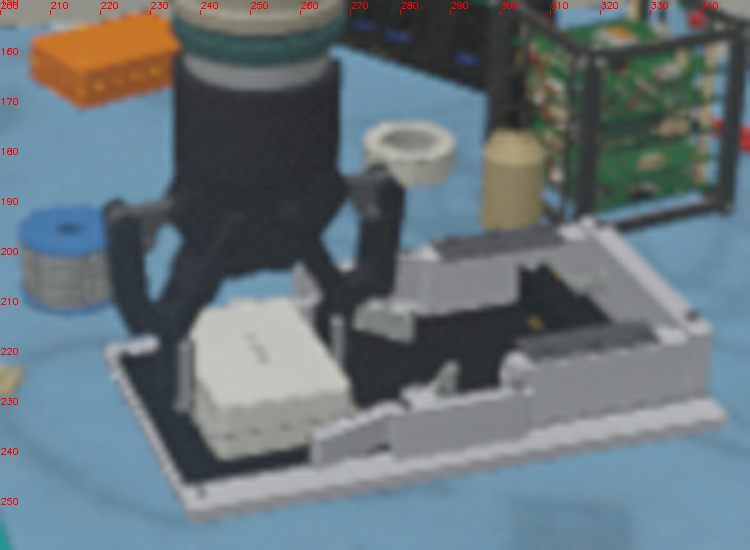

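play_rows --pt "0 0 0" --pt "0 0 -1" --pt "0 0 -1.5" --turn '[0,0,0]' --fingers '[0.9,0.9,0.9]'

```text
clock: 6.5
eef_pos: [479.0, -41.1, 11.0]
tool_rot: [-3.14, -0.003, 1.789]
force: [-0.4, -0.1, 0.5]
width: 76.7
```

```bash
python3 - <<'E'
from go import *
go(dk(-50,0,11),12.4);where()
E
```

```text
clk 6.5 pos [479.  -41.1  11. ] ydir 12.5 F [-0.36 -0.11  0.51] w 76.7
slide [-2.6  6.8  0. ] turn 0.002 tilt [-0.002  0.002 -1.   ]
dock tcp [-56.8   2.6] 11.0 F lane [-0.37 -0.03] 0.51 clk 6.5
```

play_rows --pt "-1 6 0" --pt "-2 12 0" --pt "-2.6 18 0" --pt "-2.6 24 0" --pt "-2.6 30 0" --turn '[0,0,0,0,0]' --fingers '[0.9,0.9,0.9,0.9,0.9]'

```text
clock: 7.12
eef_pos: [509.1, -37.0, 11.0]
tool_rot: [-3.14, -0.003, 1.789]
force: [-1.6, -0.6, 1.7]
width: 77.0
```

```bash
python3 - <<'E'
from go import *
go(dk(20,0,11),12.4);where()
p,d=vision.get_image('side');cv2.imwrite('pics/s6.png',p)
crop(p,200,150,350,260,5,'pics/c11.png')
E
```

```text
clk 7.125 pos [509.1 -37.   11. ] ydir 12.5 F [-1.61 -0.63  1.66] w 77.0
slide [-0.2 46.5 -0.1] turn 0.002 tilt [-0.002  0.002 -1.   ]
dock tcp [-26.5   0.1] 11.0 F lane [-1.71 -0.27] 1.66 clk 7.125
```

View pics/c11.png

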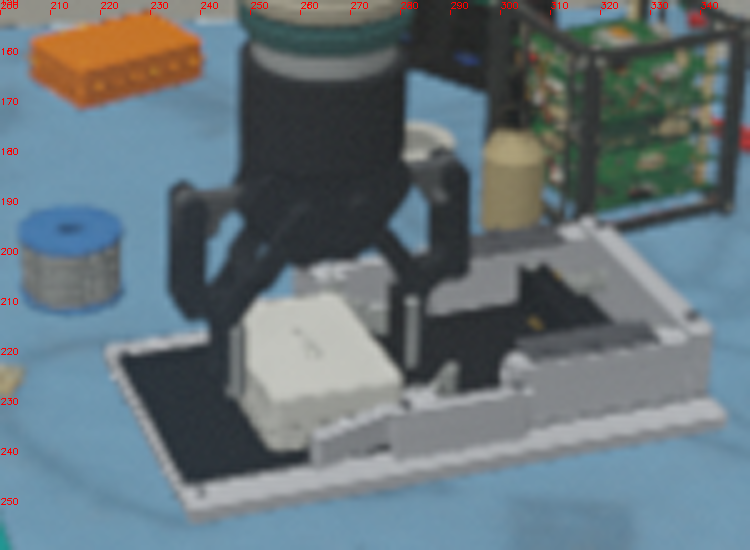

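play_rows --pt "0 4 0" --pt "0 8 0" --pt "0 12 0" --pt "0 16 0" --pt "0 20 0" --turn '[0,0,0,0,0]' --fingers '[0.9,0.9,0.9,0.9,0.9]'

```text
clock: 7.8
eef_pos: [526.2, -32.8, 10.7]
tool_rot: [-3.134, -0.004, 1.789]
force: [-8.3, -0.9, 6.1]
width: 77.0
```

play_rows --pt "0 4 0" --pt "0 8 0" --pt "0 12 0" --pt "0 16 0" --pt "0 20 0" --turn '[0,0,0,0,0]' --fingers '[0.9,0.9,0.9,0.9,0.9]'

```text
clock: 8.43
eef_pos: [543.3, -28.8, 10.4]
tool_rot: [-3.13, -0.005, 1.789]
force: [-6.1, -0.9, 4.8]
width: 76.8
```

```bash
python3 - <<'E'
from go import *
go(dk(20,0,11),12.4);where()
p,d=vision.get_image('side');cv2.imwrite('pics/s7.png',p)
crop(p,200,150,350,260,5,'pics/c12.png')
E
```

```text
clk 8.425 pos [543.3 -28.8  10.4] ydir 12.5 F [-6.1  -0.87  4.76] w 76.8
slide [-0.8 11.3 -0.8] turn 0.001 tilt [-0.013  0.003 -1.   ]
dock tcp [8.7 0.8] 10.4 F lane [-6.15  0.46] 4.76 clk 8.425
```

View pics/c12.png

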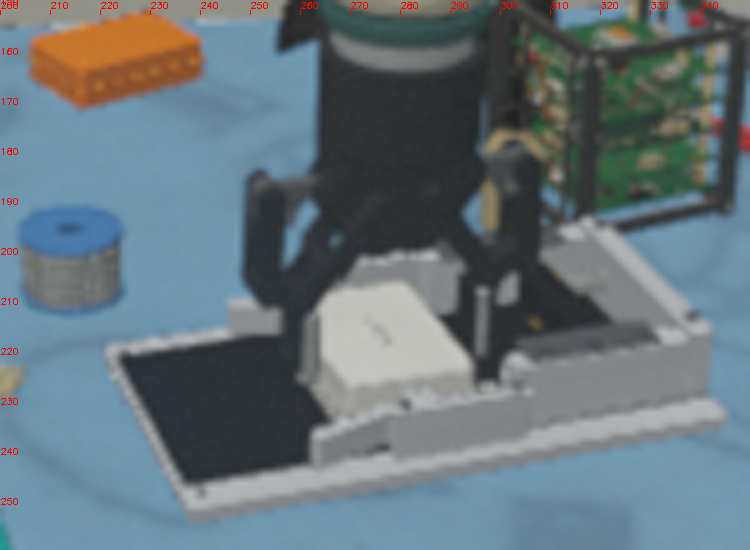

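play_rows --pt "0 4 0" --pt "-0.4 8 0" --pt "-0.8 12 -0.5" --pt "-0.8 16 -0.5" --pt "-0.8 19 -0.5" --turn '[0,0,0,0,0]' --fingers '[0.9,0.9,0.9,0.9,0.9]'

```text
clock: 9.1
eef_pos: [563.7, -25.1, 10.7]
tool_rot: [-3.132, -0.005, 1.789]
force: [-1.6, -0.8, -1.4]
width: 77.2
```

```bash
python3 - <<'E'
from go import *
go(dk(28,0,11),12.4);where()
p,d=vision.get_image('side');cv2.imwrite('pics/s8.png',p)
crop(p,230,150,350,260,5,'pics/c13.png')
E
```

```text
clk 9.1 pos [563.7 -25.1  10.7] ydir 12.5 F [-1.58 -0.85 -1.37] w 77.2
slide [-0.  -1.4 -0.3] turn 0.002 tilt [-0.01   0.003 -1.   ]
dock tcp [29.4  0. ] 10.7 F lane [-1.73 -0.49] -1.37 clk 9.1
```

View pics/c13.png

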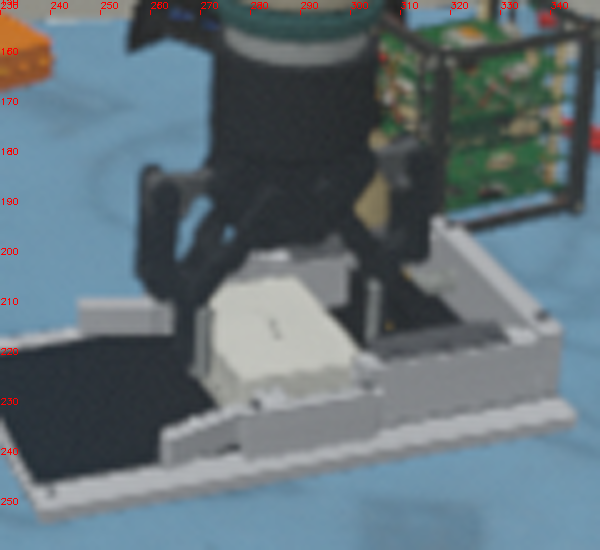

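play_rows --pt "0 -3 0" --pt "0 -5.5 0" --pt "0 -5.5 -12" --pt "0 -5.5 -35" --pt "0 -5.5 -58" --turn '[0,0,0,0,0]' --fingers '[0.9,0.9,0.9,0.9,0.9]'

```text
clock: 9.78
eef_pos: [559.6, -26.4, 70.2]
tool_rot: [-3.133, -0.004, 1.789]
force: [0.4, -0.4, -0.5]
width: 76.8
```

```bash
python3 - <<'E'
from go import *
go(dk(-32,0,65),12.4);where()
E
```

```text
clk 9.775 pos [559.6 -26.4  70.2] ydir 12.5 F [ 0.37 -0.35 -0.45] w 76.8
slide [  0.5 -57.1   5.6] turn 0.002 tilt [-0.009  0.003 -1.   ]
dock tcp [25.1 -0.4] 70.2 F lane [ 0.28 -0.42] -0.45 clk 9.775
```

play_rows --pt "0 -15 -3" --pt "0.3 -35 -3" --pt "0.5 -57 -3" --pt "0.5 -57 0" --pt "0.5 -57 0" --turn '[0,0,0,0,0]' --fingers '[0.9,0.6,0.3,0,0]'

```text
clock: 10.4
eef_pos: [505.3, -38.1, 71.0]
tool_rot: [-3.135, -0.004, 1.789]
force: [0.2, -0.3, -1.0]
width: 3.5
```

play_rows --pt "0 0 0" --pt "0 0 0" --pt "0 0 0" --turn '[0,0,0]' --fingers '[0,0,0]'

```text
clock: 10.78
eef_pos: [505.5, -38.0, 70.9]
tool_rot: [-3.135, -0.004, 1.789]
force: [-0.2, -0.6, -0.5]
width: -0.1
```

```bash
python3 - <<'E'
from go import *
go(dk(-32,0,17),12.4);where()
p,d=vision.get_image('side');cv2.imwrite('pics/s9.png',p)
crop(p,200,130,350,260,4,'pics/c14.png')
q,d=vision.get_image('top');crop(q,250,130,350,250,4,'pics/c15.png')
E
```

```text
clk 10.775 pos [505.5 -38.   70.9] ydir 12.5 F [-0.19 -0.58 -0.53] w -0.1
slide [-0.1 -1.4 53.9] turn 0.002 tilt [-0.007  0.003 -1.   ]
dock tcp [-30.2  -0.1] 70.9 F lane [-0.31 -0.53] -0.53 clk 10.775
```

View pics/c14.png

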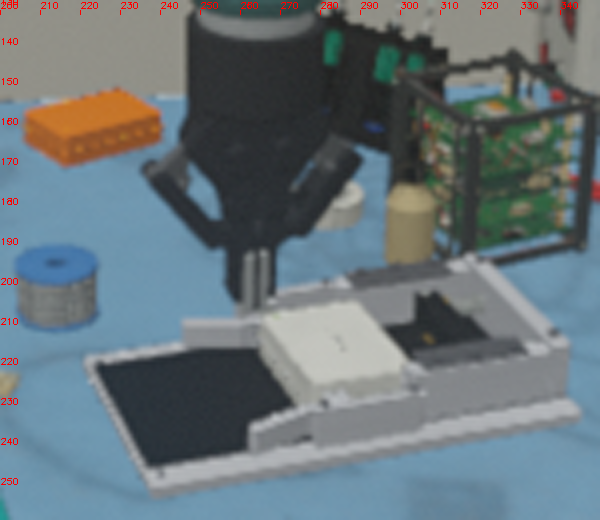

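View pics/c15.png

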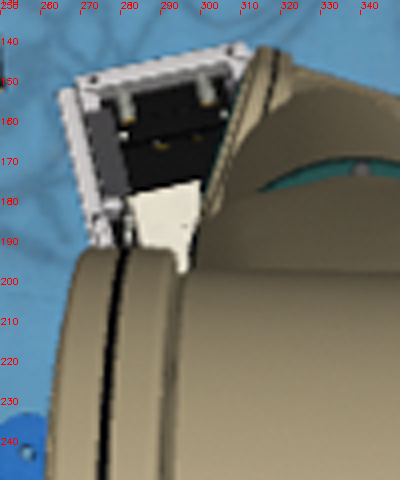

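play_rows --pt "0 -3 15" --pt "0 -3 30" --pt "0 -3 42" --pt "0 -3 50" --pt "0 -3 53" --turn '[0,0,0,0,0]' --fingers '[0,0,0,0,0]'

```text
clock: 11.5
eef_pos: [501.9, -38.6, 17.3]
tool_rot: [-3.135, -0.004, 1.789]
force: [-0.2, -0.1, 1.0]
width: -0.2
```

play_rows --pt "0 2 0" --pt "0 4 0" --pt "0 6 0" --pt "0 8 0" --pt "0 10 0" --turn '[0,0,0,0,0]' --fingers '[0,0,0,0,0]'

```text
clock: 12.12
eef_pos: [511.8, -36.4, 17.4]
tool_rot: [-3.135, -0.004, 1.789]
force: [-0.8, -1.0, -0.4]
width: -0.1
```

```bash
python3 - <<'E'
from go import *
go(dk(0,0,17),12.4);where()
p,d=vision.get_image('side');cv2.imwrite('pics/s10.png',p)
crop(p,230,150,350,260,5,'pics/c16.png')
E
```

```text
clk 12.125 pos [511.8 -36.4  17.4] ydir 12.5 F [-0.85 -0.97 -0.4 ] w -0.1
slide [-0.2 23.7  0.2] turn 0.002 tilt [-0.008  0.003 -1.   ]
dock tcp [-23.7   0.1] 17.4 F lane [-1.03 -0.77] -0.4 clk 12.125
```

View pics/c16.png

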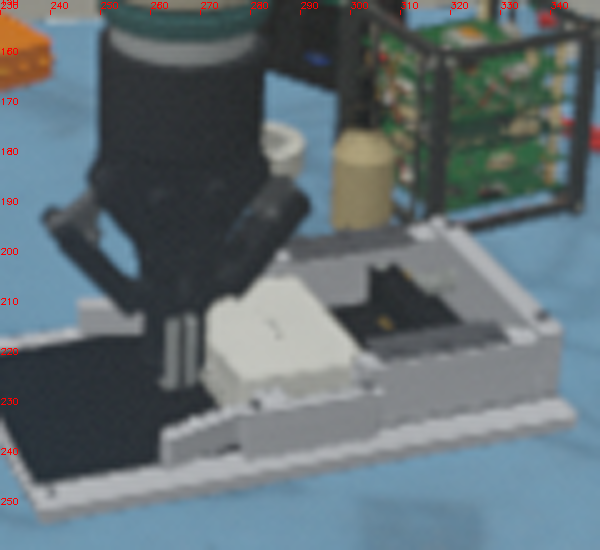

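play_rows --pt "0 4 0" --pt "0 8 0" --pt "0 12 0" --pt "0 16 0" --pt "0 20 0" --turn '[0,0,0,0,0]' --fingers '[0,0,0,0,0]'

```text
clock: 12.8
eef_pos: [532.0, -31.8, 17.2]
tool_rot: [-3.135, -0.004, 1.79]
force: [-4.2, 1.1, 3.0]
width: -0.2
```

```bash
python3 - <<'E'
from go import *
go(dk(8,0,17),12.4);where()
E
```

```text
clk 12.8 pos [532.  -31.8  17.2] ydir 12.5 F [-4.16  1.07  2.99] w -0.2
slide [-0.3 11.1  0.1] turn 0.002 tilt [-0.007  0.003 -1.   ]
dock tcp [-3.1  0.3] 17.2 F lane [-3.83  1.94] 2.99 clk 12.8
```

```bash
python3 - <<'E'
from go import *
where()
p,d=vision.get_image('side');cv2.imwrite('pics/s11.png',p)
crop(p,240,160,350,250,6,'pics/c17.png')
q,d=vision.get_image('top');crop(q,250,130,350,250,4,'pics/c18.png')
E
```

```text
dock tcp [-3.1  0.3] 17.2 F lane [-3.83  1.94] 2.99 clk 12.8
```

View pics/c17.png

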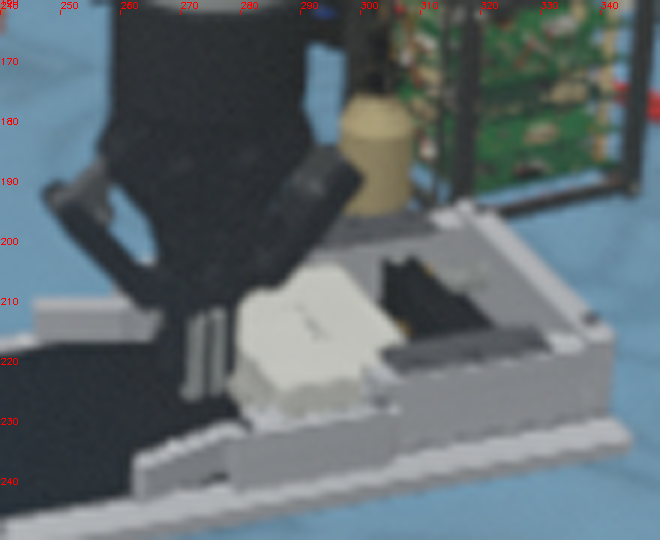

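View pics/c18.png

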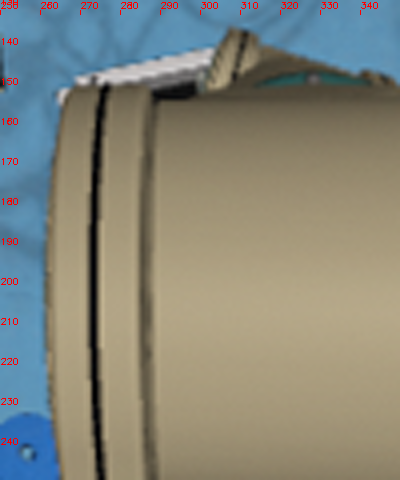

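play_rows --pt "0 2 0" --pt "0 4 0" --pt "0 6 0" --pt "0 8 0" --pt "0 10 0" --turn '[0,0,0,0,0]' --fingers '[0,0,0,0,0]'

```text
clock: 13.52
eef_pos: [542.7, -29.5, 17.2]
tool_rot: [-3.137, -0.004, 1.79]
force: [-4.9, -1.4, 3.2]
width: -0.0
```

```bash
python3 - <<'E'
from go import *
go(dk(12,0,17),12.4);where()
E
```

```text
clk 13.525 pos [542.7 -29.5  17.2] ydir 12.6 F [-4.89 -1.39  3.16] w -0.0
slide [-0.2  4.1  0.1] turn 0.003 tilt [-0.006  0.003 -1.   ]
dock tcp [7.9 0.2] 17.2 F lane [-5.07 -0.31] 3.16 clk 13.525
```

play_rows --pt "0 2 0" --pt "0 4 0" --pt "0 6 0" --pt "0 6 0" --turn '[0,0,0,0]' --fingers '[0,0,0,0]'

```text
clock: 14.02
eef_pos: [548.8, -28.1, 17.1]
tool_rot: [-3.137, -0.004, 1.79]
force: [-2.6, 0.1, 3.2]
width: 0.1
```

```bash
python3 - <<'E'
from go import *
go(dk(20,0,17),12.4);where()
p,d=vision.get_image('side');cv2.imwrite('pics/s12.png',p)
crop(p,240,160,350,250,6,'pics/c19.png')
E
```

```text
clk 14.025 pos [548.8 -28.1  17.1] ydir 12.6 F [-2.59  0.13  3.18] w 0.1
slide [-0.3  5.8  0.1] turn 0.003 tilt [-0.005  0.003 -1.   ]
dock tcp [14.2  0.2] 17.1 F lane [-2.51  0.68] 3.18 clk 14.025
```

View pics/c19.png

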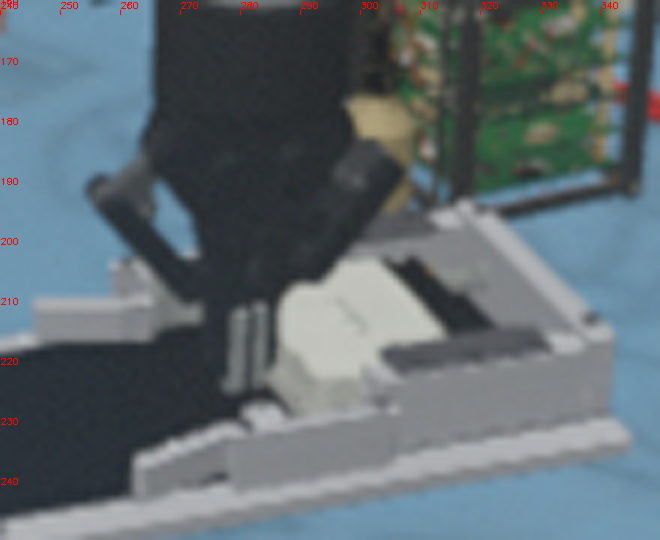

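play_rows --pt "0 2 0" --pt "0 4 0" --pt "0 6 0" --pt "0 6 0" --turn '[0,0,0,0]' --fingers '[0,0,0,0]'

```text
clock: 14.58
eef_pos: [550.7, -27.3, 16.9]
tool_rot: [-3.13, -0.006, 1.789]
force: [-10.1, -1.8, 9.9]
width: 0.1
```

```bash
python3 - <<'E'
from go import *
go(dk(24,0,17),12.4);where()
E
```

```text
clk 14.575 pos [550.7 -27.3  16.9] ydir 12.5 F [-10.11  -1.76   9.88] w 0.1
slide [-0.7  7.8 -0.2] turn 0.002 tilt [-0.012  0.003 -1.   ]
dock tcp [16.2  0.7] 16.9 F lane [-10.25   0.45] 9.88 clk 14.575
```

play_rows --pt "0 0.5 -1.5" --pt "0 0.5 -2.5" --pt "0 0.5 -2.5" --turn '[0,0,0]' --fingers '[0,0,0]'

```text
clock: 14.95
eef_pos: [550.9, -27.2, 19.2]
tool_rot: [-3.129, -0.006, 1.789]
force: [-4.0, -0.7, -0.7]
width: -0.0
```

```bash
python3 - <<'E'
from go import *
go(dk(24,0,17),12.4);where()
p,d=vision.get_image('side');cv2.imwrite('pics/s13.png',p)
crop(p,240,160,350,250,6,'pics/c20.png')
E
```

```text
clk 14.95 pos [550.9 -27.2  19.2] ydir 12.5 F [-3.99 -0.7  -0.7 ] w -0.0
slide [-0.8  7.6  2.1] turn 0.002 tilt [-0.013  0.003 -1.   ]
dock tcp [16.4  0.7] 19.2 F lane [-4.05  0.17] -0.7 clk 14.95
```

View pics/c20.png

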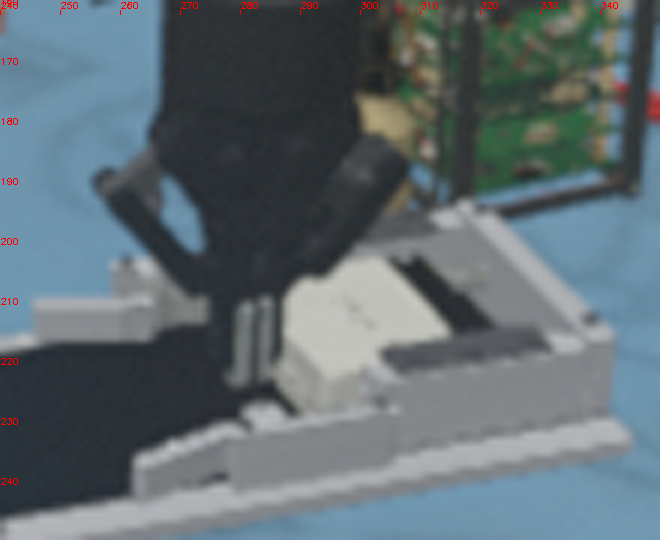

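play_rows --pt "0 1.5 -0.2" --pt "0 3 -0.5" --pt "-0.3 4.5 -0.8" --pt "-0.3 4.5 -0.8" --turn '[0,0,0,0]' --fingers '[0,0,0,0]'

```text
clock: 15.5
eef_pos: [554.6, -26.4, 19.7]
tool_rot: [-3.128, -0.006, 1.789]
force: [-5.0, -1.2, 0.3]
width: 0.1
```

```bash
python3 - <<'E'
from go import *
go(dk(24,0,17),12.4);where()
E
```

```text
clk 15.5 pos [554.6 -26.4  19.7] ydir 12.5 F [-5.03 -1.23  0.26] w 0.1
slide [-0.7  3.8  2.6] turn 0.002 tilt [-0.015  0.003 -1.   ]
dock tcp [20.2  0.7] 19.7 F lane [-5.18 -0.13] 0.26 clk 15.5
```

play_rows --pt "0 1.5 -0.2" --pt "0 3 -0.4" --pt "-0.3 4.5 -0.6" --pt "-0.3 4.5 -0.6" --turn '[0,0,0,0]' --fingers '[0,0,0,0]'

```text
clock: 16.0
eef_pos: [557.7, -25.7, 19.9]
tool_rot: [-3.125, -0.007, 1.789]
force: [-5.6, -1.3, -0.1]
width: -0.0
```

```bash
python3 - <<'E'
from go import *
where()
E
```

```text
dock tcp [23.4  0.7] 19.9 F lane [-5.8  -0.09] -0.12 clk 16.0
```

play_rows --pt "0 1.5 -0.2" --pt "0 3 -0.3" --pt "-0.3 4.5 -0.4" --pt "-0.3 4.5 -0.4" --turn '[0,0,0,0]' --fingers '[0,0,0,0]'

```text
clock: 16.5
eef_pos: [560.2, -25.1, 19.7]
tool_rot: [-3.121, -0.008, 1.789]
force: [-6.8, -2.9, -0.6]
width: -0.1
```

```bash
python3 - <<'E'
from go import *
where()
p,d=vision.get_image('side');cv2.imwrite('pics/s14.png',p)
crop(p,240,160,350,250,6,'pics/c21.png')
E
```

```text
dock tcp [26.   0.7] 19.7 F lane [-7.26 -1.37] -0.57 clk 16.5
```

View pics/c21.png

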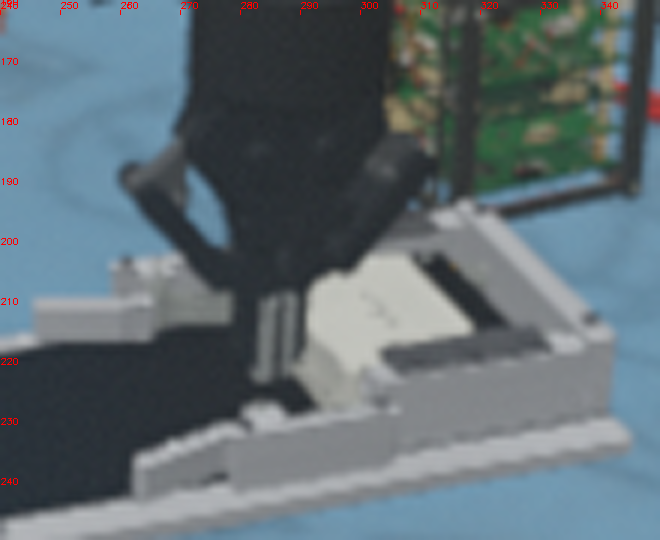

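play_rows --pt "0 1.5 -0.1" --pt "0 3 -0.2" --pt "0 4 -0.2" --pt "0 4 -0.2" --turn '[0,0,0,0]' --fingers '[0,0,0,0]'

```text
clock: 17.05
eef_pos: [561.8, -24.7, 19.2]
tool_rot: [-3.116, -0.009, 1.789]
force: [-7.4, -2.3, -0.7]
width: -0.3
```

```bash
python3 - <<'E'
from go import *
where()
p,d=vision.get_image('side');cv2.imwrite('pics/s15.png',p)
crop(p,240,160,350,250,6,'pics/c22.png')
E
```

```text
dock tcp [27.6  0.8] 19.2 F lane [-7.7  -0.69] -0.71 clk 17.05
```

View pics/c22.png

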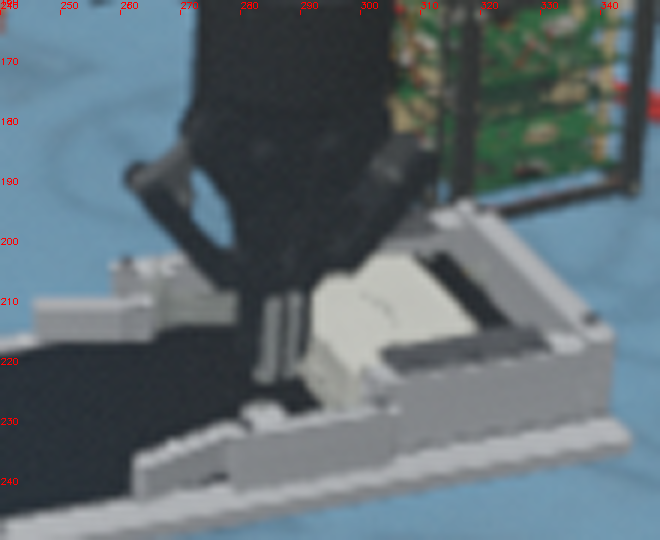

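play_rows --pt "0 2.5 -0.2" --pt "0 4 -0.4" --pt "0 5.5 -0.6" --pt "0 6 -0.6" --pt "0 6 -0.6" --turn '[0,0,0,0,0]' --fingers '[0,0,0,0,0]'

```text
clock: 17.73
eef_pos: [565.1, -24.0, 19.1]
tool_rot: [-3.111, -0.01, 1.788]
force: [-7.6, -2.6, 0.0]
width: -0.1
```

```bash
python3 - <<'E'
from go import *
where()
p,d=vision.get_image('side');cv2.imwrite('pics/s16.png',p)
crop(p,240,160,350,250,6,'pics/c23.png')
E
```

```text
dock tcp [31.   0.8] 19.1 F lane [-7.96 -0.93] 0.0 clk 17.725
```

View pics/c23.png

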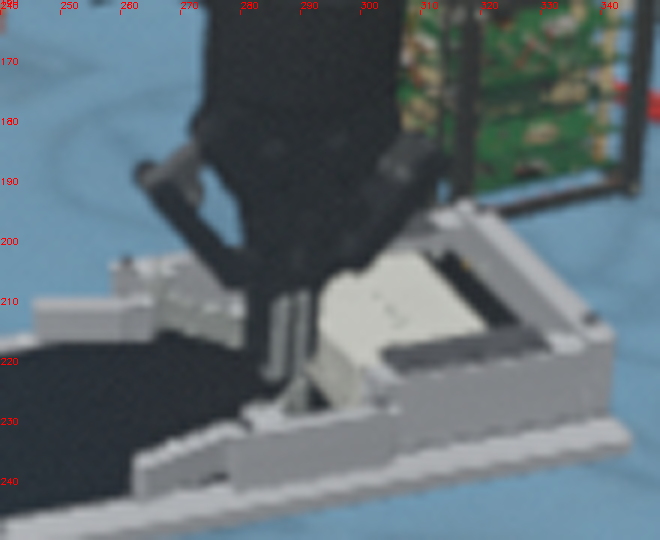

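play_rows --pt "0 -4 -0.5" --pt "0 -8 -1" --pt "0 -12 -1" --pt "0 -16 -1" --pt "0 -20 -1" --turn '[0,0,0,0,0]' --fingers '[0,0,0,0,0]'

```text
clock: 18.4
eef_pos: [547.4, -28.1, 21.2]
tool_rot: [-3.115, -0.009, 1.789]
force: [0.2, -0.2, 0.2]
width: -0.3
```

```bash
python3 - <<'E'
from go import *
where()
p,d=vision.get_image('side');cv2.imwrite('pics/s17.png',p)
crop(p,240,160,350,250,6,'pics/c24.png')
E
```

```text
dock tcp [12.8  0.6] 21.2 F lane [ 0.17 -0.2 ] 0.23 clk 18.4
```

View pics/c24.png

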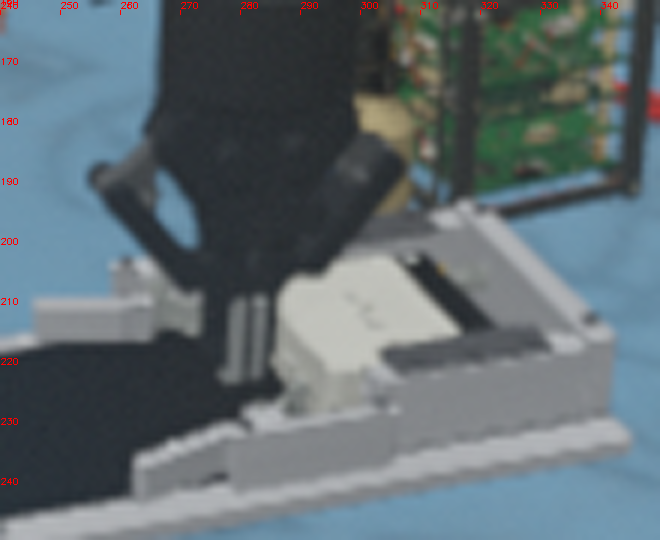

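play_rows --pt "0 -8 -2" --pt "0 -15 -10" --pt "0 -20 -35" --pt "0 -25 -60" --pt "0 -30 -85" --turn '[0,0,0,0,0]' --fingers '[0,0,0,0,0]'

```text
clock: 19.08
eef_pos: [519.0, -35.2, 108.2]
tool_rot: [-3.114, -0.009, 1.788]
force: [0.7, -0.2, -0.4]
width: 0.0
```

play_rows --pt "30 0 -15" --pt "80 0 -30" --pt "130 0 -45" --pt "180 0 -60" --pt "230 0 -75" --turn '[0,0,0,0,0]' --fingers '[0,0,0,0,0]'

```text
clock: 19.7
eef_pos: [470.9, 190.5, 186.4]
tool_rot: [-3.115, -0.01, 1.788]
force: [0.6, 0.3, 0.2]
width: 0.3
```

```bash
python3 - <<'E'
from go import *
where()
p,d=vision.get_image('side');cv2.imwrite('pics/s18.png',p)
crop(p,240,160,350,250,6,'pics/c25.png')
q,d=vision.get_image('top');cv2.imwrite('pics/t18.png',q);crop(q,255,130,345,245,5,'pics/c26.png')
E
```

```text
dock tcp [-14.9 230.5] 186.4 F lane [0.67 0.17] 0.19 clk 19.7
```

View pics/c25.png

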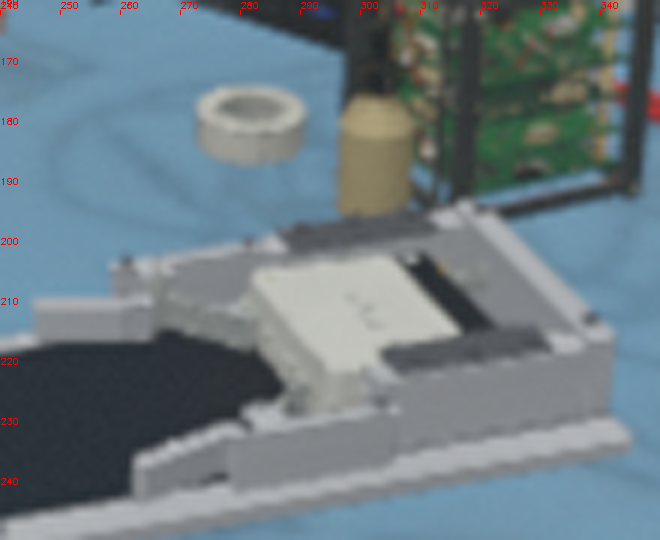

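View pics/c26.png

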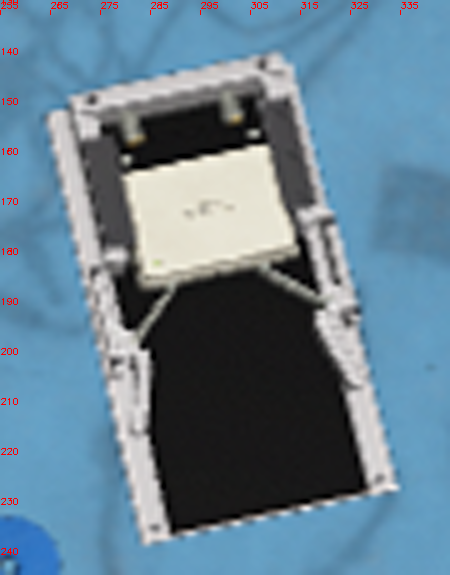

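View pics/t18.png

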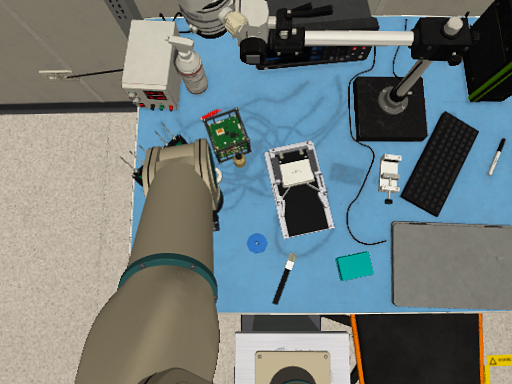

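```bash
python3 - <<'E'
from go import *
c=Cam('top');b=c.plane([[280,165],[309,159.5],[313.5,179.5],[283.5,185.5]],39)
a=np.radians(A);R=np.array([[np.cos(a),-np.sin(a)],[np.sin(a),np.cos(a)]])
print(((b[:,:2]-O)@R).round(1),((b[:,:2].mean(0)-O)@R).round(1))
s=ctrl.read_state();print(np.abs(s['qd']).max(),s['force'])
print(ctrl.finish_job())
E
```

```text
[[ 95.2  39.5]
 [ 92.8 -45.7]
 [ 32.8 -44.1]
 [ 34.5  43.3]] [63.8 -1.7]
0.07656171018421865 [0.3965593  0.13624955 0.49200213]
the job is handed in; nothing more can be done
None
```

The white box is locked into the dock and the job is handed in, with the clock at about 20 s of the 67 s allowed.

**How it went:**
- **Placing:** I gripped the box across its 67 mm side and set it on the entry plate, socket side leading. It went down about 5 mm further in than the stated entry point, because joint 6 was close to its limit there.
- **Pushing in:** With the jaws slack I pushed the box through the flaps. I then pushed from behind with the fingers shut, in steps of 1.5–2.5 mm, until both flaps dropped behind it.
- **Letting go:** I backed the fingers out between the flaps, and the flaps took over holding the box.

**Last checks:**
- In both pictures both flaps are shut against the box's rear and the box is on the contact block.
- The box's origin measures dock x of about 63.8 mm (64 wanted) and y of about −1.7 mm, within the roughly 2 mm calibration error.
- The force along the lane was about 8 N when the flaps dropped. I saw no sign of reaching the end stop.
- The arm is clear of everything and its force reading is near zero. The tape, bottle, board stack and reel stand where they were in the pictures.

**What disagreed:**
- At first contact with the block the push briefly read about 10 N along the lane, with 10 N vertical friction, because the finger was dragging down on the box. Raising the finger slightly brought it to 4 N. The total stayed under 13 N.
- The gripper measured the box at 65 mm instead of 67 mm.
- The tool was left tilted by about 1.5 degrees after the push.

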